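# Put the calibration weights back on their stands

### The job

The balance has been checked: pick the four dark steel calibration weights out from among the vials and put them away, each upright in the round well of the wooden stand made for its size, the smallest weight in the smallest well and so on up to the largest in the largest. Leave the two glass vials standing where they are.

Things in the scene. Friction and masses are not known exactly. Their poses are not given: they have to be found in the camera images.
- weight24: the smallest calibration weight, dark steel, about 90 g: an upright cylinder 24 mm in diameter and 22 mm high, with a cylindrical lifting knob 12 mm in diameter above a 3 mm neck; the knob spans 25 to 35 mm above the underside. Origin: centre of the underside; z towards the knob. Starts upright on the worktop
- weight34: the second smallest calibration weight, dark steel, about 220 g: an upright cylinder 34 mm in diameter and 28 mm high, with a cylindrical lifting knob 16 mm in diameter above a 3 mm neck; the knob spans 31 to 43 mm above the underside. Origin: centre of the underside; z towards the knob. Starts upright on the worktop
- weight44: the second largest calibration weight, dark steel, about 450 g: an upright cylinder 44 mm in diameter and 34 mm high, with a cylindrical lifting knob 20 mm in diameter above a 3 mm neck; the knob spans 37 to 51 mm above the underside. Origin: centre of the underside; z towards the knob. Starts upright on the worktop
- weight56: the largest calibration weight, dark steel, about 800 g: an upright cylinder 56 mm in diameter and 38 mm high, with a cylindrical lifting knob 24 mm in diameter above a 3 mm neck; the knob spans 41 to 57 mm above the underside. Origin: centre of the underside; z towards the knob. Starts upright on the worktop
- stand40: fixed wooden storage stand with the smallest well: block 92 x 92 mm, 18 mm high, in its middle a round well 40 mm in diameter, 10 mm deep, grey floor. For the smallest weight (24 mm), which fits with 8 mm to spare all round. Origin: centre of the block's underside (well floor 8 mm above it); z up
- stand50: fixed wooden storage stand with the second smallest well: block 92 x 92 mm, 18 mm high, in its middle a round well 50 mm in diameter, 10 mm deep, grey floor. For the second smallest weight (34 mm), which fits with 8 mm to spare all round. Origin: centre of the block's underside (well floor 8 mm above it); z up
- stand60: fixed wooden storage stand with the second largest well: block 92 x 92 mm, 18 mm high, in its middle a round well 60 mm in diameter, 10 mm deep, grey floor. For the second largest weight (44 mm), which fits with 8 mm to spare all round. Origin: centre of the block's underside (well floor 8 mm above it); z up
- stand72: fixed wooden storage stand with the largest well: block 92 x 92 mm, 18 mm high, in its middle a round well 72 mm in diameter, 10 mm deep, grey floor. For the largest weight (56 mm), which fits with 8 mm to spare all round. Origin: centre of the block's underside (well floor 8 mm above it); z up
- vial_black: glass specimen vial with a black screw cap, 25 mm in diameter, 52 mm high, standing upright among the weights; to be left alone. Origin: centre of the underside, z up
- vial_white: glass specimen vial with a white screw cap, 25 mm in diameter, 60 mm high, standing upright among the weights; to be left alone. Origin: centre of the underside, z up
There are look-alikes about, which are no part of the job. Leave any blue or yellow look-alike of the weight44 alone.

How it is judged:
By the outcome, as a careful person would: the job done as asked, in the order asked, and still so for the second after the job is handed in, with the robot touching nothing.
It also fails if it takes over 99 s, if anything falls off the work surface, if the arm or the gripper's body presses on something with over 40 N, if the wrist force passes 120 N, or if a joint passes its speed limit or range.

### The arm

A 7-joint arm with a two-finger parallel gripper is mounted at the origin on a cart in front of the work surface, level with it; the furniture and walls round the work are solid. World frame = base frame: x ahead of the robot, y to its left, z up, the work surface at z = 0. Lengths are in m, angles in rad, forces in N, time in s.
With the tool pointing down it reaches from about 0.425 to 0.925 m from the base axis. Payload 6.8 kg.
Tool frame: the origin (TCP) lies where the fingers leave the gripper's body, on its centre line; the fingertips stand 73 mm ahead of it and the grasp point (between the pads) lies 54 mm ahead of it; z points along the fingers, y is the line along which they close (so a half turn about z gives the same grasp; the last joint's range is limited). The gripper opens to 85 mm and grips with 20 to 120 N. Pads are 22 mm wide; open, the fingers measure 114 mm over their backs; the gripper's body (76 mm by 85 mm) begins 54 mm behind the grasp point. The pads swing forward as they close: fully open they stand 13 mm farther back than shut.
Start: joints at [-1.32, 0.477, 0.022, 1.555, -0.011, 1.109, -0.083], TCP at [0.237, 0.632, 0.304] pointing down, gripper open.
Joint ranges: [-2.96, 2.96], [-0.34, 2.1], [-1.41, 1.46], [0.24, 2.44], [-1.37, 4.51], [0.17, 1.92], [-2.96, 2.96]. Speed limits (rad/s): [2.39, 2.39, 3.14, 3.14, 3.14, 3.14, 3.14].

### API

Orientations are given as a rotation vector (axis times angle).
In Python, from bench import r, grab_frame, camera_info gives the robot as it stands.
- The arm moves only by the tool run_rows, called after "Emit:" as name(argument=value, ...) on one line, values as JSON. Schema: {"type":"object","properties":{"increments":{"type":"string"},"finger_gap":{"type":"number"},"grip_force":{"type":"number"},"only":{"type":"string"},"quiet":{"type":"boolean"},"lines":{"type":"string"}},"required":["increments"],"additionalProperties":false}. increments is a string of 1 to 5 rows, parted by semicolons, with the numbers parted by commas; each row has 6 numbers: dx, dy, dz in shares of 0.6 m (1.0 is 0.6 m), then a rotation vector rx, ry, rz in shares of 2 pi rad (1.0 is 2 pi rad); each row is the pose to reach, as a shift and turn from the pose commanded when the call began, along the tool's axes at that moment; what a row does not reach only later rows make up. A row lasts 1/10 s, in which the tool goes at most 0.05 m and 0.15 rad, less where a joint would pass 70% of its speed; a pose out of reach is approached as far as the arm can. finger_gap is the finger opening in m, set as the call begins (left out keeps the last). The fingers move at their own pace and stop on an object; grip_force is the grip in N (left out, the last holds). Time passes only in rows, so rows that do not move let the fingers close. The tool returns the time, the measured TCP pose, the force, the opening and the grip force at its end. only (a regular expression) keeps the lines of the reply that match it, lines (a string "A,B") keeps lines A to B, and quiet returns only ok. No shift or turn number may pass 1 either way. Input that does not fit is refused with a message, and nothing moves.
- r.get_obs(): the state, without advancing time (a new reading comes with each control period).
- grab_frame(name): name is "scene" or "top" or "wrist"; returns (picture, depth): 480x640x3 uint8, blue, green, red; 480x640 float32, m along the optical axis (not along the pixel's ray), 0 where there is no reading.
- camera_info(name): a dict with "camera_matrix" (3x3 intrinsics, pixels), "k1" (the pictures are not rectified: a ray, as slopes to the right and down, at radius r is drawn at 1 + k1 r^2 times it, then the intrinsics apply), "R" (3x3) and "t" (3): a world point X has camera coordinates R X + t. Camera axes: x right, y down, z forward; pixel columns grow to the right and rows downward; lengths in m; the calibration is good to about 2 mm. A picture is of the moment at which its call begins: read the wrist's pose just before it. camera_info takes no time and is no camera call; for the wrist camera it gives the pose at the moment of the call.
- r.hand_in(): hands the job in; it is judged then, once.
The state is a dict: "clock": time; "joints": joint angles; "qvel": joint speeds; "tau": joint torques, N m; "tcp_pos": TCP position; "orientation": TCP orientation; "contact_force": force on the tool from outside, world axes, zero at the start; "moment": the same for the moment, N m; "grip_width": finger opening in m; "gripper_force": force on a finger pad.
Only numpy, scipy, OpenCV 4.12 (cv2) and the standard library are available. Lean on these libraries where they do the work, as an engineer would, in place of code of your own. Each camera call takes 0.05 s, during which the arm holds its last target. There are 200 camera calls.

## Working session

There is one attempt and no reset: what is moved stays moved. The work goes in short steps, Python scripts to look and compute and a tool call to move; the robot and the scene stay as the last step left them, time stands still between calls to the robot, and variables do not carry over. Pictures are saved under pics/ and viewed, at most 14 in all, crops included, and the job is handed in when it is done.

```bash
ls; mkdir -p pics; python3 - <<'E'
from bench import r,grab_frame,camera_info
import cv2,numpy as np
o=r.get_obs();print(o['clock'],o['tcp_pos'],o['orientation'],o['grip_width'])
for n in("top","scene"):
    p,d=grab_frame(n);cv2.imwrite(f"pics/{n}0.png",p);np.save(f"{n}0.npy",d)
    c=camera_info(n);print(n,c)
E
```

```text
pics
0.0 [0.23686679 0.63157612 0.30292572] [-5.60519853e-01 -3.09100400e+00  2.84006918e-03] 0.08517805221835237
top {'camera_matrix': array([[482.13684813,   0.        , 318.34587038],
       [  0.        , 482.13684813, 241.91571094],
       [  0.        ,   0.        ,   1.        ]]), 'k1': -0.11679587469836948, 'R': array([[-0.0218635 , -0.99972815, -0.00810056],
       [-0.99271245,  0.02266908, -0.11835582],
       [ 0.11850728,  0.00545385, -0.99293821]]), 't': array([0.12804553, 0.54320237, 0.92584106])}
scene {'camera_matrix': array([[488.35255609,   0.        , 318.91041028],
       [  0.        , 488.35255609, 240.76603784],
       [  0.        ,   0.        ,   1.        ]]), 'k1': -0.010972758885794283, 'R': array([[-0.57093267, -0.82094809,  0.00895075],
       [-0.57971791,  0.39540006, -0.71245065],
       [ 0.58134588, -0.41195027, -0.70166513]]), 't': array([0.38082208, 0.29132633, 0.69560089])}
```

View pics/top0.png

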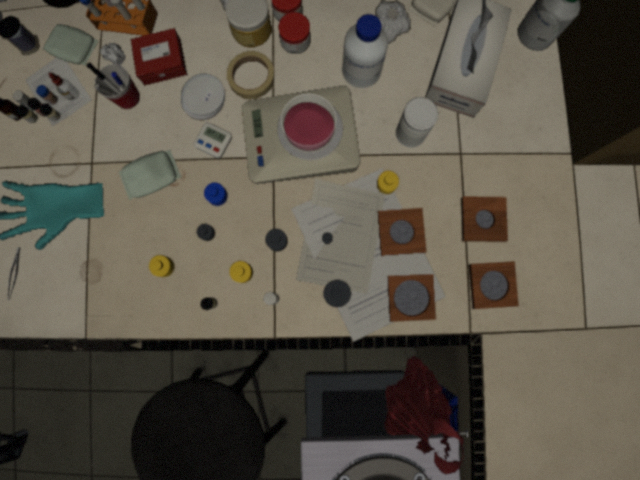

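View pics/scene0.png

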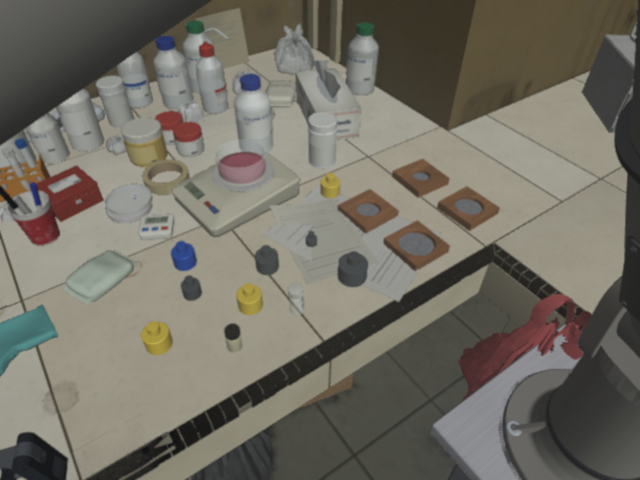

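Top picture: dark weights at about (327,238), (205,232), (276,240) and (337,292). The black-capped vial is at (208,303) and the white at (270,298). The blue look-alike is at (215,194), and the yellow ones are at (388,181), (240,271) and (160,266). Wells are at (485,219), (401,232), (494,285) and (411,297). I'll enlarge to confirm, and measure with depth.

```bash
cat > h.py <<'E'
from bench import r,grab_frame,camera_info
import cv2,numpy as np
from scipy.spatial.transform import Rotation as Ro
def rays(c,uv):
    K=c['camera_matrix'];D=np.array([c['k1'],0,0,0,0.])
    n=cv2.undistortPoints(np.array(uv,float).reshape(-1,1,2),K,D)[:,0]
    return np.c_[n,np.ones(len(n))]
def at_z(c,uv,z):   # pixel -> world at height z
    d=rays(c,uv)@c['R'];o=-c['R'].T@c['t'];return o+d*((z-o[2])/d[:,2])[:,None]
def at_d(c,uv,dep):
    return (rays(c,uv)*np.array(dep)[:,None]-c['t'])@c['R']
def grid(c,d):     # world point per pixel
    v,u=np.mgrid[0:480,0:640];return at_d(c,np.c_[u.ravel(),v.ravel()],d.ravel()).reshape(480,640,3)
def tool(dst):     # world target tcp -> tool-axis shift from measured pose
    o=r.get_obs();return Ro.from_rotvec(o['orientation']).inv().apply(np.array(dst)-o['tcp_pos'])
E
python3 - <<'E'
from h import *
c=camera_info("top");p=cv2.imread("pics/top0.png");d=np.load("top0.npy");W=grid(c,d)
for n,(u,v) in dict(w24=(327,238),w34=(205,232),w44=(276,240),w56=(337,292),vb=(208,303),vw=(270,298),y1=(388,181),y2=(240,271),y3=(160,266),b=(215,194)).items():
    R=26; P=W[v-R:v+R,u-R:u+R].reshape(-1,3)
    P=P[(np.hypot(*(P-W[v,u])[:,:2].T)<.04)&(P[:,2]>.012)&(P[:,2]<.08)]
    zt=np.percentile(P[:,2],97);k=P[P[:,2]>zt-.005]
    print(n,'top z',zt.round(4),'knob',k[:,:2].mean(0).round(4),len(k),'ext',np.ptp(P[:,:2],axis=0).round(3), 'mid',((P.max(0)+P.min(0))/2)[:2].round(4))
for n,(u,v) in dict(s40=(485,219),s50=(401,232),s60=(494,285),s72=(411,297)).items():
    g=p[v-24:v+24,u-24:u+24].astype(int);m=((g[...,2]-g[...,0])<25).astype(np.uint8)
    l,lab,st,ce=cv2.connectedComponentsWithStats(m);i=lab[24,24]
    q=ce[i]+[u-24,v-24];w=at_z(c,[q],.008)[0];print(n,q.round(1),w.round(4),'area diam mm',2000*np.sqrt(st[i,4]/np.pi)*d[v,u]/482,'z',W[v,u,2])
    P=W[v-34:v+34,u-34:u+34].reshape(-1,3);P=P[(P[:,2]>.013)&(P[:,2]<.03)&(np.hypot(*(P-w)[:,:2].T)<.07)];print('  block mid',((P.max(0)+P.min(0))/2).round(4),np.ptp(P,axis=0).round(3))
cv2.imwrite("pics/crop1.png",cv2.resize(p[170:330,130:530],None,fx=2,fy=2,interpolation=2))
o=r.get_obs();print(Ro.from_rotvec(o['orientation']).as_matrix().round(3))
E
```

```text
w24 top z 0.0372 knob [0.5573 0.0975] 27 ext [0.042 0.04 ] mid [0.5664 0.1064]
w34 top z 0.0449 knob [0.5737 0.3458] 44 ext [0.03  0.031] mid [0.5732 0.3456]
w44 top z 0.0526 knob [0.5546 0.2007] 78 ext [0.043 0.043] mid [0.5546 0.2007]
w56 top z 0.0582 knob [0.4445 0.0813] 118 ext [0.055 0.055] mid [0.4441 0.0815]
vb top z 0.0548 knob [0.4286 0.3355] 119 ext [0.024 0.026] mid [0.429  0.3356]
vw top z 0.0627 knob [0.4372 0.2113] 118 ext [0.024 0.026] mid [0.4369 0.2113]
y1 top z 0.0526 knob [ 0.6669 -0.0273] 67 ext [0.043 0.042] mid [ 0.6664 -0.0276]
y2 top z 0.053 knob [0.4917 0.2727] 75 ext [0.044 0.043] mid [0.4915 0.2729]
y3 top z 0.0525 knob [0.5063 0.4364] 83 ext [0.043 0.047] mid [0.5061 0.4366]
b top z 0.0523 knob [0.6516 0.3245] 78 ext [0.044 0.042] mid [0.6521 0.3253]
s40 [484.8 218.9] [ 0.589  -0.2306  0.008 ] area diam mm 39.03032639906144 z 0.00856933835169653
  block mid [ 0.5895 -0.227   0.0187] [0.094 0.096 0.011]
s50 [401.4 231.5] [ 0.5664 -0.0546  0.008 ] area diam mm 49.25894986584753 z 0.012578722891830945
  block mid [ 0.5666 -0.0541  0.0185] [0.093 0.095 0.01 ]
s60 [493.9 285.1] [ 0.4518 -0.2413  0.008 ] area diam mm 58.40858308801975 z 0.00842937553531165
  block mid [ 0.453  -0.2392  0.0183] [0.093 0.095 0.011]
s72 [411.2 297.6] [ 0.4312 -0.0691  0.008 ] area diam mm 72.16076021084723 z 0.009267709852834502
  block mid [ 0.432  -0.0683  0.0181] [0.093 0.094 0.01 ]
[[-0.936  0.351 -0.   ]
 [ 0.351  0.936 -0.002]
 [-0.    -0.002 -1.   ]]
```

View pics/crop1.png

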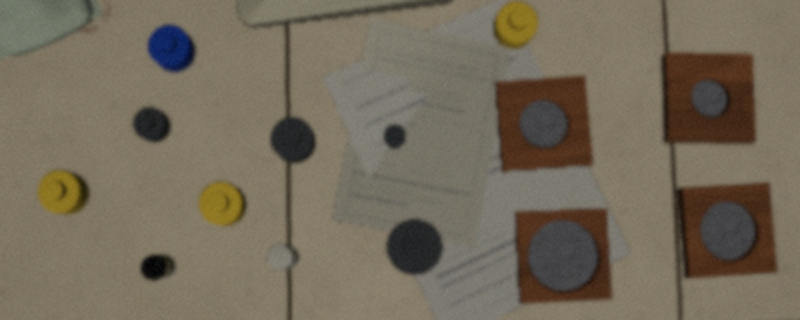

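The enlarged crop shows the four dark weights at crop (394,135) for w24, (152,124) for w34, (293,139) for w44 and (414,246) for w56. Only these are dark grey, and their heights of 35/43/51/57 mm match the measurements. Yellow and blue ones are excluded, as is the black vial at (157,267). Well diameters measure 39/49/58/72 mm, so each well is identified.

First move: turn the tool to line up with the world axes while heading for the table.

Units first: shifts go in shares of 0.6 m and turns go in shares of 2 pi rad. So -0.19 m / 0.6 = -0.3167, -0.15 m / 0.6 = -0.25, -0.359 rad / 6.2832 = -0.0571.

Emit:
run_rows(increments="-0.0633,-0.05,0,0,0,-0.0191;-0.1267,-0.1,0,0,0,-0.0382;-0.19,-0.15,0,0,0,-0.0571;-0.2533,-0.2,0,0,0,-0.0571;-0.3167,-0.25,0,0,0,-0.0571", finger_gap=0.03, grip_force=40)

```text
clock: 0.6
tcp_pos: [0.3629, 0.4228, 0.3036]
orientation: [0.0, -3.141, 0.001]
contact_force: [1.5, 0.5, -1.4]
grip_width: 0.03
gripper_force: 0.0
```

```bash
python3 - <<'E'
from h import *
o=r.get_obs();print(o['clock'],o['tcp_pos'],Ro.from_rotvec(o['orientation']).as_matrix().round(3),o['joints'].round(2) if hasattr(o['joints'],'round') else o['joints'],tool([.557,.0975,.16]))
E
```

```text
0.6 [0.36292461 0.42278373 0.30359647] [[-1. -0. -0.]
 [-0.  1. -0.]
 [ 0. -0. -1.]] [-0.98  0.28  0.    1.84 -0.    1.02  0.6 ] [-0.19403172 -0.32527616  0.1436726 ]
```

Scaled: -0.207 m / 0.6 = -0.345, -0.169 m / 0.6 = -0.2817.

Emit:
run_rows(increments="-0.0417,-0.0717,0,0,0,0;-0.0833,-0.1417,0.0167,0,0,0;-0.125,-0.2117,0.0333,0,0,0;-0.1667,-0.2817,0.05,0,0,0;-0.2,-0.345,0.0717,0,0,0", finger_gap=0.03, grip_force=40)

```text
clock: 1.1
tcp_pos: [0.4835, 0.2154, 0.2608]
orientation: [0.002, 3.141, 0.0]
contact_force: [0.7, 1.3, -0.4]
grip_width: 0.0299
gripper_force: 0.0
```

Emit:
run_rows(increments="-0.0417,-0.0667,0.0333,0,0,0;-0.0833,-0.1333,0.0667,0,0,0;-0.125,-0.2,0.1,0,0,0;-0.125,-0.2,0.1667,0,0,0;-0.125,-0.2,0.1667,0,0,0")

```text
clock: 1.6
tcp_pos: [0.5548, 0.0951, 0.1562]
orientation: [-0.005, -3.133, 0.005]
contact_force: [-1.0, 0.7, -0.7]
grip_width: 0.03
gripper_force: 0.0
```

```bash
python3 - <<'E'
from h import *
print(tool([.557,.0975,.0985]))
c=camera_info("wrist");p,d=grab_frame("wrist");cv2.imwrite("pics/w1.png",p)
W=grid(c,d);m=(W[...,2]>.028)&(W[...,2]<.05)&(np.hypot(W[...,0]-.557,W[...,1]-.0975)<.03)
P=W[m];print(len(P),np.median(P,axis=0),((P.max(0)+P.min(0))/2))
E
```

```text
[-0.00273729  0.00256342  0.05763754]
494 [0.55526818 0.09688016 0.03525141] [0.55615314 0.09696698 0.03259738]
```

View pics/w1.png

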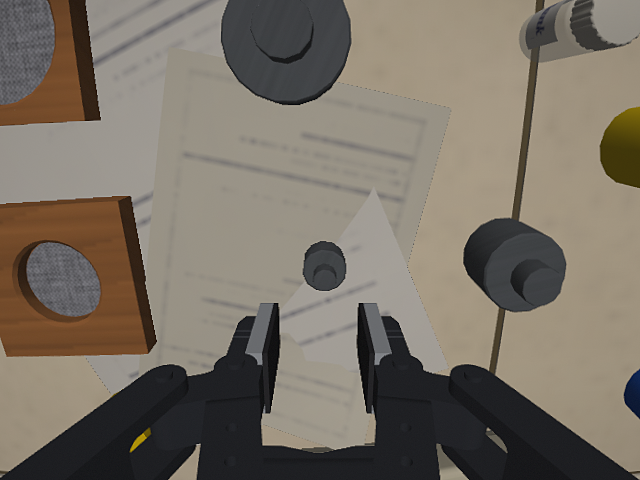

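The wrist picture shows the fingers at (265–375, 350), with w24 at (325,265) centred between them in the closing direction. w56 is at (286,50) and w44 at (515,265). Depth agrees with the top measurement to about 1 mm. Descending to w24's knob.

Scaled: 0.06 m / 0.6 = 0.1, 0.056 m / 0.6 = 0.0933.

Emit:
run_rows(increments="0,0.0008,0.05,0,0,0;0,0.0008,0.0833,0,0,0;0,0.0008,0.0933,0,0,0;0,0.0008,0.1,0,0,0;0,0.0008,0.1,0,0,0", finger_gap=0.03)

```text
clock: 2.15
tcp_pos: [0.5577, 0.0992, 0.102]
orientation: [-0.002, 3.14, 0.001]
contact_force: [0.3, -0.4, 0.6]
grip_width: 0.0298
gripper_force: 0.0
```

Emit:
run_rows(increments="0,0,0,0,0,0;0,0,0,0,0,0;0,0,0,0,0,0;0,0,0,0,0,0;0,0,0,0,0,0", finger_gap=0.0, grip_force=40)

```text
clock: 2.65
tcp_pos: [0.5581, 0.0985, 0.102]
orientation: [0.0, 3.14, 0.001]
contact_force: [-1.1, -0.5, 6.0]
grip_width: 0.0088
gripper_force: 39.3
```

Scaled: -0.05 m / 0.6 = -0.0833, -0.03 m / 0.6 = -0.05.

Emit:
run_rows(increments="0,0,-0.05,0,0,0;0,0,-0.0833,0,0,0;0,0,-0.0833,0,0,0")

```text
clock: 2.95
tcp_pos: [0.5589, 0.0986, 0.1536]
orientation: [0.0, 3.137, 0.002]
contact_force: [0.3, -0.1, -0.7]
grip_width: 0.0092
gripper_force: 39.0
```

```bash
python3 - <<'E'
from h import *
p,d=grab_frame("wrist");cv2.imwrite("pics/w2.png",p[200:480,160:480])
E
```

```text
(no output)
```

View pics/w2.png

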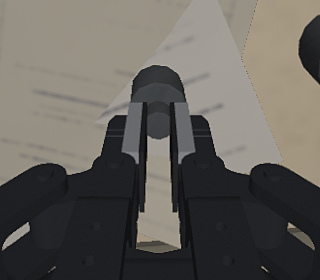

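Lifted by the knob (weight at crop (157,90), hanging straight). Carrying it to stand40 at (0.589, -0.230).

Scaled: -0.22 m / 0.6 = -0.3667, -0.175 m / 0.6 = -0.2917.

Emit:
run_rows(increments="0,-0.0667,0,0,0,0;-0.0083,-0.1417,0,0,0,0;-0.0167,-0.2167,0,0,0,0;-0.025,-0.2917,0,0,0,0;-0.0333,-0.3667,0,0,0,0")

```text
clock: 3.5
tcp_pos: [0.5765, -0.1232, 0.1496]
orientation: [0.001, -3.14, -0.001]
contact_force: [0.0, 0.9, -1.4]
grip_width: 0.0087
gripper_force: 39.0
```

Emit:
run_rows(increments="-0.0083,-0.0667,0,0,0,0;-0.0167,-0.1333,0,0,0,0;-0.0192,-0.18,0,0,0,0;-0.0192,-0.18,0,0,0,0;-0.0192,-0.18,0,0,0,0")

```text
clock: 4.0
tcp_pos: [0.5879, -0.23, 0.1495]
orientation: [-0.002, -3.139, -0.001]
contact_force: [0.4, 2.1, -2.0]
grip_width: 0.0088
gripper_force: 39.1
```

```bash
python3 - <<'E'
from h import *
print(r.get_obs()['tcp_pos'],tool([.589,-.2305,.111]))
p,d=grab_frame("wrist");c=camera_info("wrist");W=grid(c,d);cv2.imwrite("pics/w3.png",p)
P=W[(np.abs(W[...,2]-.018)<.003)&(np.hypot(W[...,0]-.589,W[...,1]+.23)<.07)];print(((P.max(0)+P.min(0))/2).round(4),np.ptp(P,axis=0).round(3))
E
```

```text
[ 0.58793238 -0.22996603  0.1495108 ] [-0.00115126 -0.00056069  0.03850801]
[ 0.5905 -0.2275  0.0181] [0.095 0.095 0.006]
```

View pics/w3.png

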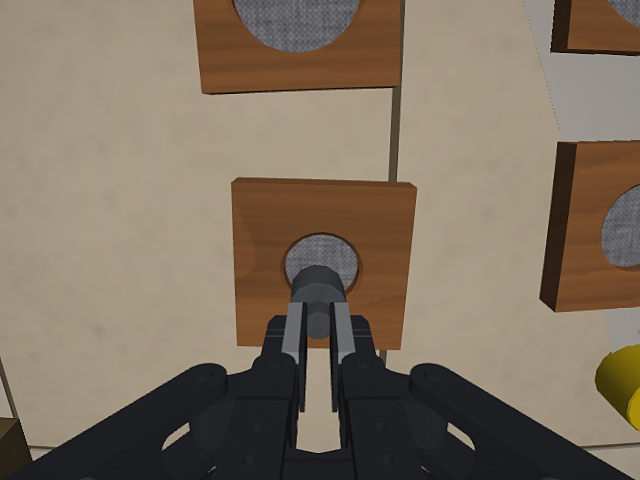

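w24 hangs at (318,290), and the well of stand40 is at (322,265) behind it, centred sideways. Lower and release, then rise.

Scaled: 0.0385 m / 0.6 = 0.0642, 0.001 m / 0.6 = 0.0017.

Emit:
run_rows(increments="-0.0025,0.0017,0.025,0,0,0;-0.0025,0.0017,0.0467,0,0,0;-0.0025,0.0017,0.0567,0,0,0;-0.0025,0.0017,0.0642,0,0,0;-0.0025,0.0017,0.0642,0,0,0")

```text
clock: 4.55
tcp_pos: [0.5899, -0.2282, 0.1114]
orientation: [0.001, -3.14, -0.001]
contact_force: [-0.8, -0.5, -1.3]
grip_width: 0.0085
gripper_force: 39.1
```

Emit:
run_rows(increments="0,0,0,0,0,0;0,0,0,0,0,0;0,0,0,0,0,0", finger_gap=0.026)

```text
clock: 4.85
tcp_pos: [0.5907, -0.2288, 0.113]
orientation: [0.0, 3.14, -0.001]
contact_force: [0.4, -0.4, 0.4]
grip_width: 0.0262
gripper_force: 0.0
```

Emit:
run_rows(increments="0,0,-0.0333,0,0,0;0,0,-0.0833,0,0,0;0,0,-0.15,0,0,0;0,0,-0.15,0,0,0")

```text
clock: 5.25
tcp_pos: [0.5933, -0.23, 0.2085]
orientation: [0.001, 3.132, -0.004]
contact_force: [0.7, -0.9, -0.1]
grip_width: 0.0259
gripper_force: 0.0
```

```bash
python3 - <<'E'
from h import *
p,d=grab_frame("wrist");c=camera_info("wrist");W=grid(c,d);cv2.imwrite("pics/w4.png",p)
P=W[(W[...,2]>.034)&(W[...,2]<.06)&(np.hypot(W[...,0]-.589,W[...,1]+.23)<.03)];print(len(P),((P.max(0)+P.min(0))/2).round(4),np.ptp(P,axis=0).round(3),np.percentile(P[:,2],90))
print(tool([.5735,.3457,.16]))
E
```

```text
339 [ 0.5867 -0.2296  0.0386] [0.012 0.012 0.009] 0.04171904154224325
[0.01894911 0.57516251 0.04473195]
```

w24 stands upright in its well (knob top 42 mm, centred within 3 mm). On to w34.

Scaled: 0.25 m / 0.6 = 0.4167, 0.2 m / 0.6 = 0.3333.

Emit:
run_rows(increments="0,0.0833,0,0,0,0;0,0.1667,0,0,0,0;0,0.25,0,0,0,0;0,0.3333,0,0,0,0;0,0.4167,0,0,0,0", finger_gap=0.032)

```text
clock: 5.8
tcp_pos: [0.5895, 0.0233, 0.2016]
orientation: [-0.0, -3.141, 0.0]
contact_force: [1.0, 0.1, 0.1]
grip_width: 0.0319
gripper_force: 0.0
```

Emit:
run_rows(increments="0.0083,0.0833,0,0,0,0;0.0167,0.1667,0,0,0,0;0.025,0.25,0,0,0,0;0.0283,0.3333,0,0,0,0;0.0283,0.4167,0,0,0,0")

```text
clock: 6.3
tcp_pos: [0.5721, 0.2724, 0.2015]
orientation: [0.001, -3.14, 0.001]
contact_force: [1.3, -0.6, -0.0]
grip_width: 0.0321
gripper_force: 0.0
```

Emit:
run_rows(increments="0,0.0667,0.0167,0,0,0;0,0.125,0.05,0,0,0;0,0.125,0.0583,0,0,0;0,0.125,0.0583,0,0,0;0,0.125,0.0583,0,0,0")

```text
clock: 6.8
tcp_pos: [0.5736, 0.3438, 0.1669]
orientation: [-0.002, -3.141, 0.003]
contact_force: [0.6, -1.1, 0.6]
grip_width: 0.0324
gripper_force: 0.0
```

```bash
python3 - <<'E'
from h import *
p,d=grab_frame("wrist");c=camera_info("wrist");W=grid(c,d)
P=W[(W[...,2]>.036)&(W[...,2]<.06)&(np.hypot(W[...,0]-.5735,W[...,1]-.3457)<.03)];m=((P.max(0)+P.min(0))/2);print(len(P),m.round(4),np.ptp(P,axis=0).round(3),np.percentile(P[:,2],90))
print(r.get_obs()['tcp_pos'],tool([m[0],m[1],.106]))
E
```

```text
813 [0.5739 0.3451 0.041 ] [0.016 0.016 0.01 ] 0.04483528640827288
[0.5739852  0.3436129  0.16753834] [0.00014442 0.00157566 0.06153674]
```

Scaled: 0.061 m / 0.6 = 0.1017, 0.057 m / 0.6 = 0.095.

Emit:
run_rows(increments="0,0.0025,0.05,0,0,0;0,0.0025,0.0833,0,0,0;0,0.0025,0.095,0,0,0;0,0.0025,0.1017,0,0,0;0,0.0025,0.1017,0,0,0")

```text
clock: 7.35
tcp_pos: [0.5738, 0.3466, 0.107]
orientation: [0.001, 3.141, 0.0]
contact_force: [0.6, -0.4, 0.4]
grip_width: 0.032
gripper_force: 0.0
```

Emit:
run_rows(increments="0,0,0,0,0,0;0,0,0,0,0,0;0,0,0,0,0,0;0,0,0,0,0,0", finger_gap=0.0, grip_force=60)

```text
clock: 7.75
tcp_pos: [0.5741, 0.3471, 0.1078]
orientation: [0.0, 3.14, 0.001]
contact_force: [-0.7, -2.4, 6.9]
grip_width: 0.0122
gripper_force: 58.7
```

Emit:
run_rows(increments="0,0,-0.05,0,0,0;0,0,-0.1,0,0,0;0,0,-0.1,0,0,0")

```text
clock: 8.05
tcp_pos: [0.5753, 0.3485, 0.1708]
orientation: [-0.0, 3.135, 0.007]
contact_force: [0.3, 0.8, -1.6]
grip_width: 0.0127
gripper_force: 58.7
```

```bash
python3 -c "
from h import *
print(tool([.5665,-.0545,.13]))"
```

```text
[ 0.00904754 -0.40318804  0.03891512]
```

Scaled: -0.22 m / 0.6 = -0.3667, -0.03 m / 0.6 = -0.05.

Emit:
run_rows(increments="0,-0.0333,-0.05,0,0,0;0,-0.1167,-0.05,0,0,0;0,-0.2,-0.05,0,0,0;0,-0.2833,-0.05,0,0,0;0.0067,-0.3667,-0.05,0,0,0")

```text
clock: 8.55
tcp_pos: [0.5688, 0.1253, 0.1957]
orientation: [0.001, -3.141, 0.0]
contact_force: [1.3, -0.5, -2.8]
grip_width: 0.0124
gripper_force: 58.9
```

Emit:
run_rows(increments="0.005,-0.0833,0,0,0,0;0.0067,-0.1667,0,0,0,0;0.0067,-0.25,0.0167,0,0,0;0.0067,-0.3017,0.05,0,0,0;0.0067,-0.3017,0.075,0,0,0")

```text
clock: 9.05
tcp_pos: [0.564, -0.0606, 0.1501]
orientation: [-0.014, -3.14, 0.005]
contact_force: [-0.1, 0.7, -1.8]
grip_width: 0.0119
gripper_force: 58.9
```

```bash
python3 - <<'E'
from h import *
print(r.get_obs()['tcp_pos'],tool([.5665,-.0545,.117]))
p,d=grab_frame("wrist");c=camera_info("wrist");W=grid(c,d);cv2.imwrite("pics/w5.png",p)
P=W[(np.abs(W[...,2]-.018)<.003)&(np.hypot(W[...,0]-.5665,W[...,1]+.054)<.07)];print(((P.max(0)+P.min(0))/2).round(4),np.ptp(P,axis=0).round(3))
E
```

```text
[ 0.56395649 -0.06063193  0.1501293 ] [-0.00252988  0.0062662   0.03310521]
[ 0.565  -0.0511  0.0168] [0.097 0.097 0.004]
```

View pics/w5.png

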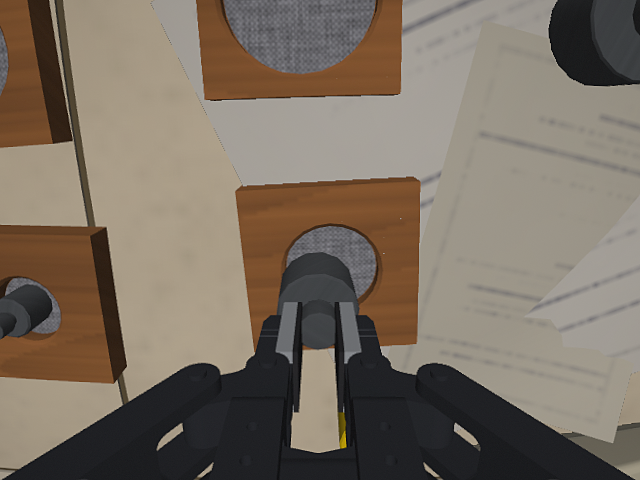

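w34 hangs at (318,300). The well is at (333,265), slightly right, which is partly arm settling. w24 stands in its well at left (30,305). Settle and re-measure before lowering.

Emit:
run_rows(increments="0,0,0,0,0,0;0,0,0,0,0,0")

```text
clock: 9.3
tcp_pos: [0.5656, -0.0524, 0.1516]
orientation: [-0.003, 3.141, 0.001]
contact_force: [0.4, 0.4, -2.2]
grip_width: 0.0122
gripper_force: 58.9
```

```bash
python3 - <<'E'
from h import *
p,d=grab_frame("wrist");c=camera_info("wrist");W=grid(c,d)
P=W[(np.abs(W[...,2]-.018)<.003)&(np.hypot(W[...,0]-.5665,W[...,1]+.054)<.07)];print(((P.max(0)+P.min(0))/2).round(4),np.ptp(P,axis=0).round(3))
print(r.get_obs()['tcp_pos'],tool([.5665,-.0540,.1165]))
E
```

```text
[ 0.567  -0.0551  0.018 ] [0.096 0.096 0.006]
[ 0.56586582 -0.05233431  0.15191526] [-0.00059741 -0.00168896  0.0354148 ]
```

Scaled: 0.035 m / 0.6 = 0.0583, 0.032 m / 0.6 = 0.0533.

Emit:
run_rows(increments="-0.0017,-0.0033,0.025,0,0,0;-0.0017,-0.0033,0.045,0,0,0;-0.0017,-0.0033,0.0533,0,0,0;-0.0017,-0.0033,0.0583,0,0,0;-0.0017,-0.0033,0.0583,0,0,0")

```text
clock: 9.85
tcp_pos: [0.5663, -0.0558, 0.1161]
orientation: [0.0, -3.141, 0.0]
contact_force: [-0.0, 0.7, -2.4]
grip_width: 0.0122
gripper_force: 59.0
```

Emit:
run_rows(increments="0,0,0,0,0,0;0,0,0,0,0,0;0,0,0,0,0,0", finger_gap=0.032)

```text
clock: 10.15
tcp_pos: [0.5666, -0.0557, 0.1167]
orientation: [-0.0, 3.141, -0.0]
contact_force: [0.0, -0.3, 0.1]
grip_width: 0.032
gripper_force: 0.0
```

Emit:
run_rows(increments="0,0,-0.0333,0,0,0;0,0,-0.0833,0,0,0;0,0,-0.1333,0,0,0;0,0,-0.1333,0,0,0;0,0,-0.1333,0,0,0")

```text
clock: 10.65
tcp_pos: [0.5667, -0.0557, 0.1971]
orientation: [-0.0, 3.14, 0.0]
contact_force: [-0.0, 0.5, -0.9]
grip_width: 0.0321
gripper_force: 0.0
```

```bash
python3 - <<'E'
from h import *
p,d=grab_frame("wrist");c=camera_info("wrist");W=grid(c,d)
P=W[(W[...,2]>.042)&(W[...,2]<.065)&(np.hypot(W[...,0]-.567,W[...,1]+.054)<.03)];print(len(P),((P.max(0)+P.min(0))/2).round(4),np.ptp(P,axis=0).round(3),np.percentile(P[:,2],90))
print(tool([.5546,.2007,.16]))
E
```

```text
683 [ 0.5648 -0.0576  0.0473] [0.016 0.016 0.01 ] 0.05122400096980713
[0.01133967 0.25631588 0.03613393]
```

w34 is seated: knob top is 51 mm = 8 + 43, within 3 mm of centre. Next w44.

Scaled: 0.25 m / 0.6 = 0.4167, 0.2 m / 0.6 = 0.3333.

Emit:
run_rows(increments="0.005,0.0833,0,0,0,0;0.01,0.1667,0,0,0,0;0.0167,0.25,0,0,0,0;0.0192,0.3333,0,0,0,0;0.0192,0.4167,0,0,0,0", finger_gap=0.036)

```text
clock: 11.2
tcp_pos: [0.5535, 0.1956, 0.1949]
orientation: [0.0, -3.139, 0.002]
contact_force: [1.4, 0.3, 0.3]
grip_width: 0.0359
gripper_force: 0.0
```

Emit:
run_rows(increments="0,0.0108,0.0333,0,0,0;0,0.0108,0.05,0,0,0;0,0.0108,0.05,0,0,0;0,0.0108,0.05,0,0,0")

```text
clock: 11.6
tcp_pos: [0.5548, 0.198, 0.1658]
orientation: [-0.004, -3.14, 0.003]
contact_force: [1.3, -1.4, -0.0]
grip_width: 0.0361
gripper_force: 0.0
```

```bash
python3 - <<'E'
from h import *
p,d=grab_frame("wrist");c=camera_info("wrist");W=grid(c,d)
P=W[(W[...,2]>.044)&(W[...,2]<.06)&(np.hypot(W[...,0]-.5546,W[...,1]-.2007)<.03)];m=((P.max(0)+P.min(0))/2);print(len(P),m.round(4),np.ptp(P,axis=0).round(3),np.percentile(P[:,2],90))
print(r.get_obs()['tcp_pos'],tool([m[0],m[1],.112]))
E
```

```text
1340 [0.5544 0.2003 0.0492] [0.02  0.019 0.01 ] 0.052844658094019316
[0.55522382 0.19823946 0.16642466] [0.00081131 0.002132   0.05442265]
```

Scaled: 0.055 m / 0.6 = 0.0917, 0.051 m / 0.6 = 0.085.

Emit:
run_rows(increments="0,0.0017,0.05,0,0,0;0,0.0017,0.075,0,0,0;0,0.0017,0.085,0,0,0;0,0.0017,0.0917,0,0,0;0,0.0017,0.0917,0,0,0")

```text
clock: 12.15
tcp_pos: [0.555, 0.2012, 0.1115]
orientation: [-0.0, -3.142, 0.0]
contact_force: [0.5, -0.5, 0.1]
grip_width: 0.036
gripper_force: 0.0
```

Emit:
run_rows(increments="0,0,0,0,0,0;0,0,0,0,0,0;0,0,0,0,0,0;0,0,0,0,0,0", finger_gap=0.0, grip_force=90)

```text
clock: 12.55
tcp_pos: [0.5554, 0.2012, 0.1124]
orientation: [0.0, 3.14, 0.0]
contact_force: [-0.4, -1.8, 5.1]
grip_width: 0.016
gripper_force: 88.0
```

Emit:
run_rows(increments="0,0,-0.05,0,0,0;0,0,-0.1,0,0,0;0,0,-0.1667,0,0,0;0,0,-0.1667,0,0,0;0,0,-0.1667,0,0,0")

```text
clock: 13.05
tcp_pos: [0.5547, 0.2016, 0.2117]
orientation: [-0.001, 3.141, 0.001]
contact_force: [-1.1, 0.1, -5.2]
grip_width: 0.0157
gripper_force: 88.9
```

```bash
python3 -c "
from h import *
print(tool([.4525,-.240,.13]))"
```

```text
[ 0.10241522 -0.44158723  0.08132113]
```

Scaled: -0.235 m / 0.6 = -0.3917, -0.188 m / 0.6 = -0.3133.

Emit:
run_rows(increments="0.0167,-0.075,0,0,0,0;0.0333,-0.155,0,0,0,0;0.05,-0.2333,0,0,0,0;0.0667,-0.3133,0,0,0,0;0.0833,-0.3917,0,0,0,0")

```text
clock: 13.55
tcp_pos: [0.5027, -0.0353, 0.2095]
orientation: [0.001, -3.138, 0.001]
contact_force: [1.5, 0.2, -3.3]
grip_width: 0.016
gripper_force: 89.0
```

Emit:
run_rows(increments="0.0167,-0.075,0,0,0,0;0.0333,-0.15,0,0,0,0;0.0583,-0.225,0,0,0,0;0.075,-0.3,0,0,0,0;0.0867,-0.345,0,0,0,0")

```text
clock: 14.05
tcp_pos: [0.45, -0.2439, 0.2096]
orientation: [-0.006, -3.138, 0.001]
contact_force: [0.3, 0.6, -4.7]
grip_width: 0.0157
gripper_force: 89.1
```

Emit:
run_rows(increments="0,0,0.05,0,0,0;0,0,0.0833,0,0,0;0,0,0.0833,0,0,0;0,0,0.0833,0,0,0;0,0,0.0833,0,0,0")

```text
clock: 14.55
tcp_pos: [0.4533, -0.2405, 0.1618]
orientation: [-0.001, 3.141, -0.0]
contact_force: [-0.9, 0.5, -3.3]
grip_width: 0.0156
gripper_force: 89.0
```

```bash
python3 - <<'E'
from h import *
p,d=grab_frame("wrist");c=camera_info("wrist");W=grid(c,d);cv2.imwrite("pics/w6.png",p)
P=W[(np.abs(W[...,2]-.018)<.003)&(np.hypot(W[...,0]-.4525,W[...,1]+.24)<.07)];print(((P.max(0)+P.min(0))/2).round(4),np.ptp(P,axis=0).round(3))
print(r.get_obs()['tcp_pos'],tool([.4525,-.240,.121]))
E
```

```text
[ 0.4537 -0.2407  0.018 ] [0.096 0.095 0.006]
[ 0.45344456 -0.24057442  0.16211063] [0.00099486 0.00059231 0.04110919]
```

View pics/w6.png

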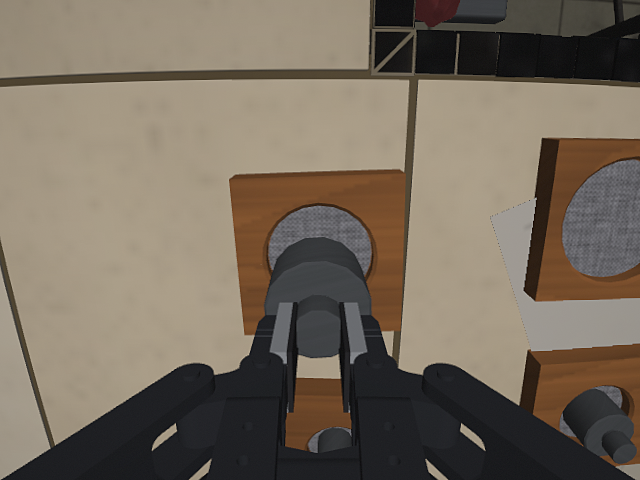

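w44 hangs upright at (318,300), and stand60's well at (320,255) is centred sideways. w24 and w34 are seated at (330,440) and (600,420). Lower it.

Scaled: 0.0405 m / 0.6 = 0.0675, 0.037 m / 0.6 = 0.0617.

Emit:
run_rows(increments="0,0,0.025,0,0,0;0,0,0.05,0,0,0;0,0,0.0617,0,0,0;0,0,0.0675,0,0,0;0,0,0.0675,0,0,0")

```text
clock: 15.1
tcp_pos: [0.4531, -0.2406, 0.1211]
orientation: [-0.001, 3.141, -0.0]
contact_force: [0.0, 0.2, -4.3]
grip_width: 0.0154
gripper_force: 89.4
```

Emit:
run_rows(increments="0,0,0,0,0,0;0,0,0,0,0,0;0,0,0,0,0,0", finger_gap=0.036)

```text
clock: 15.4
tcp_pos: [0.4535, -0.2409, 0.1217]
orientation: [-0.0, 3.14, -0.001]
contact_force: [1.0, -0.7, -0.8]
grip_width: 0.0363
gripper_force: 0.0
```

Emit:
run_rows(increments="0,0,-0.0333,0,0,0;0,0,-0.0833,0,0,0;0,0,-0.15,0,0,0;0,0,-0.15,0,0,0;0,0,-0.15,0,0,0")

```text
clock: 15.9
tcp_pos: [0.4535, -0.2409, 0.2121]
orientation: [-0.0, 3.139, -0.001]
contact_force: [-0.5, 0.4, -0.9]
grip_width: 0.0357
gripper_force: 0.0
```

```bash
python3 - <<'E'
from h import *
p,d=grab_frame("wrist");c=camera_info("wrist");W=grid(c,d)
P=W[(W[...,2]>.050)&(W[...,2]<.075)&(np.hypot(W[...,0]-.453,W[...,1]+.24)<.03)];print(len(P),((P.max(0)+P.min(0))/2).round(4),np.ptp(P,axis=0).round(3),np.percentile(P[:,2],90))
print(tool([.4443,.0814,.18]))
E
```

```text
974 [ 0.4507 -0.2421  0.0552] [0.019 0.019 0.01 ] 0.05913875224634231
[0.00849241 0.3219146  0.03103025]
```

w44 is seated (knob top 59 mm). Now w56.

Scaled: 0.25 m / 0.6 = 0.4167, 0.2 m / 0.6 = 0.3333.

Emit:
run_rows(increments="0,0.0833,0,0,0,0;0,0.1667,0,0,0,0;0,0.25,0,0,0,0;0.0067,0.3333,0,0,0,0;0.0133,0.4167,0,0,0,0", finger_gap=0.042)

```text
clock: 16.45
tcp_pos: [0.4438, 0.0109, 0.2099]
orientation: [-0.0, -3.14, 0.001]
contact_force: [0.5, 0.9, -0.5]
grip_width: 0.0423
gripper_force: 0.0
```

Emit:
run_rows(increments="0.0017,0.0667,0.0167,0,0,0;0.0017,0.12,0.05,0,0,0;0.0017,0.12,0.0667,0,0,0;0.0017,0.12,0.0667,0,0,0;0.0017,0.12,0.0667,0,0,0")

```text
clock: 16.95
tcp_pos: [0.4434, 0.0798, 0.1703]
orientation: [-0.002, -3.14, 0.002]
contact_force: [-0.0, -0.1, 0.4]
grip_width: 0.0422
gripper_force: 0.0
```

```bash
python3 - <<'E'
from h import *
p,d=grab_frame("wrist");c=camera_info("wrist");W=grid(c,d)
P=W[(W[...,2]>.050)&(W[...,2]<.07)&(np.hypot(W[...,0]-.4443,W[...,1]-.0814)<.03)];m=((P.max(0)+P.min(0))/2);print(len(P),m.round(4),np.ptp(P,axis=0).round(3),np.percentile(P[:,2],90))
print(r.get_obs()['tcp_pos'],tool([m[0],m[1],.117]))
E
```

```text
1890 [0.4443 0.0804 0.0551] [0.024 0.023 0.01 ] 0.0587546336667556
[0.44382    0.07965334 0.17079287] [-0.00054468  0.00080715  0.05379195]
```

Emit:
run_rows(increments="-0.0017,0,0.05,0,0,0;-0.0017,0,0.075,0,0,0;-0.0017,0,0.0833,0,0,0;-0.0017,0,0.0892,0,0,0;-0.0017,0,0.0892,0,0,0")

```text
clock: 17.5
tcp_pos: [0.4452, 0.0806, 0.1178]
orientation: [0.001, 3.141, 0.0]
contact_force: [0.7, 0.6, 0.8]
grip_width: 0.0419
gripper_force: 0.0
```

Emit:
run_rows(increments="0,0,0,0,0,0;0,0,0,0,0,0;0,0,0,0,0,0;0,0,0,0,0,0", finger_gap=0.0, grip_force=115)

```text
clock: 17.9
tcp_pos: [0.4454, 0.0812, 0.1187]
orientation: [-0.0, 3.14, 0.001]
contact_force: [-2.3, 0.1, 9.7]
grip_width: 0.0186
gripper_force: 112.6
```

Emit:
run_rows(increments="0,0,-0.0333,0,0,0;0,0,-0.0667,0,0,0;0,0,-0.1,0,0,0;0,0,-0.1,0,0,0;0,0,-0.1,0,0,0")

```text
clock: 18.4
tcp_pos: [0.4444, 0.081, 0.1771]
orientation: [-0.001, 3.142, 0.0]
contact_force: [-0.3, -0.7, -6.5]
grip_width: 0.0188
gripper_force: 113.9
```

```bash
python3 -c "
from h import *
print(tool([.432,-.069,.17]))"
```

```text
[ 0.01249636 -0.15003163  0.00708877]
```

Scaled: -0.15 m / 0.6 = -0.25, -0.12 m / 0.6 = -0.2.

Emit:
run_rows(increments="0.0067,-0.0667,0,0,0,0;0.0133,-0.1333,0,0,0,0;0.0208,-0.2,0,0,0,0;0.0208,-0.25,0,0,0,0;0.0208,-0.25,0,0,0,0")

```text
clock: 18.9
tcp_pos: [0.4307, -0.0734, 0.1761]
orientation: [-0.011, -3.139, 0.003]
contact_force: [0.2, 0.3, -6.1]
grip_width: 0.0185
gripper_force: 114.4
```

Emit:
run_rows(increments="0,0,0.0167,0,0,0;0,0,0.0167,0,0,0;0,0,0.0167,0,0,0")

```text
clock: 19.2
tcp_pos: [0.4318, -0.0677, 0.1664]
orientation: [0.004, -3.139, -0.001]
contact_force: [-0.6, 0.2, -6.7]
grip_width: 0.0187
gripper_force: 114.4
```

```bash
python3 - <<'E'
from h import *
p,d=grab_frame("wrist");c=camera_info("wrist");W=grid(c,d);cv2.imwrite("pics/w7.png",p)
P=W[(np.abs(W[...,2]-.018)<.003)&(np.hypot(W[...,0]-.432,W[...,1]+.069)<.07)];print(((P.max(0)+P.min(0))/2).round(4),np.ptp(P,axis=0).round(3))
print(r.get_obs()['tcp_pos'],tool([.432,-.069,.127]))
E
```

```text
[ 0.4334 -0.0699  0.018 ] [0.095 0.093 0.006]
[ 0.43211996 -0.06782811  0.16677638] [ 6.51792202e-05 -1.18191182e-03  3.97762084e-02]
```

View pics/w7.png

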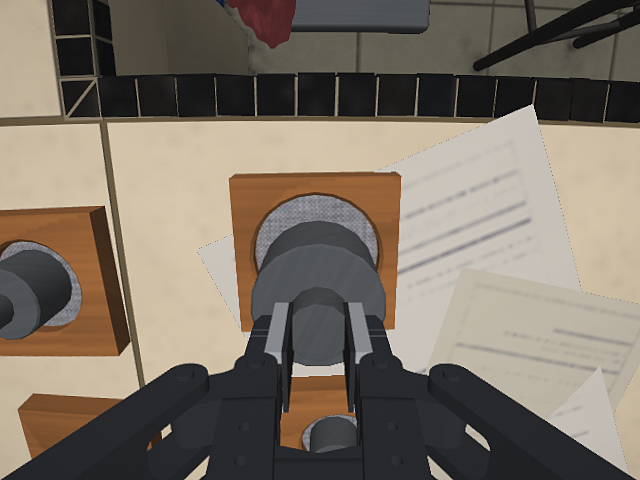

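w56 hangs upright at (318,300) over stand72's well at (316,255). w44 is in its well at left (35,290). Lower and release.

Scaled: 0.0395 m / 0.6 = 0.0658, 0.036 m / 0.6 = 0.06.

Emit:
run_rows(increments="-0.0017,-0.0017,0.025,0,0,0;-0.0017,-0.0017,0.0483,0,0,0;-0.0017,-0.0017,0.06,0,0,0;-0.0017,-0.0017,0.0658,0,0,0;-0.0017,-0.0017,0.0658,0,0,0")

```text
clock: 19.75
tcp_pos: [0.4334, -0.0696, 0.1277]
orientation: [0.001, -3.141, -0.0]
contact_force: [-0.5, -0.1, -6.2]
grip_width: 0.0188
gripper_force: 114.5
```

Emit:
run_rows(increments="0,0,0,0,0,0;0,0,0,0,0,0;0,0,0,0,0,0", finger_gap=0.042)

```text
clock: 20.05
tcp_pos: [0.4343, -0.07, 0.1288]
orientation: [-0.0, 3.139, 0.0]
contact_force: [-0.5, -0.1, 0.7]
grip_width: 0.0418
gripper_force: 0.0
```

Emit:
run_rows(increments="0,0,-0.0333,0,0,0;0,0,-0.1,0,0,0;0,0,-0.1833,0,0,0;0,0,-0.25,0,0,0;0,0,-0.25,0,0,0")

```text
clock: 20.55
tcp_pos: [0.4364, -0.0703, 0.2837]
orientation: [0.0, 3.13, 0.001]
contact_force: [0.4, 0.0, -0.5]
grip_width: 0.0421
gripper_force: 0.0
```

Emit:
run_rows(increments="-0.05,0.05,0,0,0,0;-0.1,0.1167,0,0,0,0;-0.1,0.1833,0,0,0,0;-0.1,0.25,0,0,0,0;-0.1,0.25,0,0,0,0")

```text
clock: 21.05
tcp_pos: [0.4931, 0.0863, 0.2776]
orientation: [0.014, -3.142, -0.004]
contact_force: [-0.1, -0.8, -0.7]
grip_width: 0.042
gripper_force: 0.0
```

```bash
python3 - <<'E'
from h import *
p,d=grab_frame("wrist");c=camera_info("wrist");W=grid(c,d)
P=W[(W[...,2]>.055)&(W[...,2]<.08)&(np.hypot(W[...,0]-.432,W[...,1]+.069)<.03)]
if len(P):print(len(P),((P.max(0)+P.min(0))/2).round(4),np.ptp(P,axis=0).round(3),np.percentile(P[:,2],90))
p,d=grab_frame("scene");cv2.imwrite("pics/scene1.png",p)
E
```

```text
1124 [ 0.4314 -0.0735  0.0615] [0.023 0.024 0.013] 0.06664486588023917
```

View pics/scene1.png

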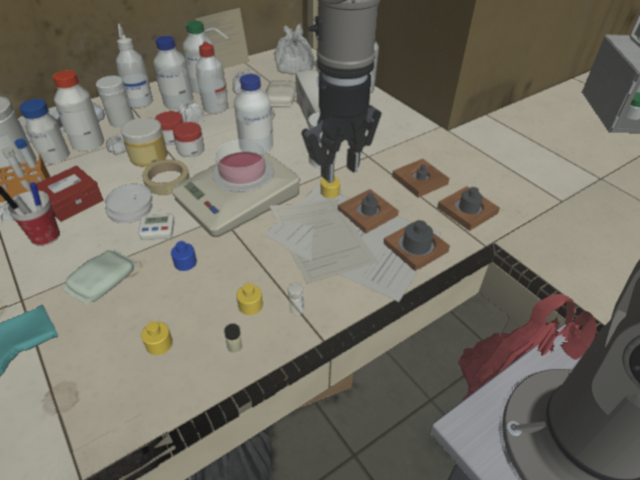

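The scene shows all four weights upright in their wells, at (423,172), (369,205), (474,200) and (418,238). The vials at (233,337) and (296,297) and the look-alikes have not moved. Settle and hand in.

Emit:
run_rows(increments="0,0,0,0,0,0;0,0,0,0,0,0;0,0,0,0,0,0")

```text
clock: 21.45
tcp_pos: [0.4934, 0.0789, 0.2779]
orientation: [0.003, 3.142, -0.0]
contact_force: [0.1, 0.3, -0.2]
grip_width: 0.0421
gripper_force: 0.0
```

```bash
python3 -c "
from bench import r
print(r.hand_in())"
```

```text
the job is handed in; nothing more can be done
None
```

All four weights are upright in the wells made for their sizes, the vials and look-alikes are where they stood, and the job was handed in at 21.5 s.

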